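# Turn the relay module over and hang it on the stand

## Robot

A 6-joint arm with a two-finger parallel gripper is mounted at the origin on the work surface. World frame = base frame: x ahead of the robot, y to its left, z up, the work surface at z = 0. Lengths are in m, angles in rad, forces in N, time in s.
With the tool pointing down it reaches from about 0.4 to 0.925 m from the base axis. Payload 3.4 kg.
Tool frame: the origin (TCP) lies at the very end of the fingers, on their centre line; the grasp point (between the pads) lies 19 mm behind it (tcp_to_grasp is the distance from the TCP to the grasp point, in m); z points along the fingers, y is the line along which they close (so a half turn about z gives the same grasp; the last joint's range is limited). The gripper opens to 85 mm and grips with 20 to 120 N. Pads are 22 mm wide; open, the fingers measure 114 mm over their backs; the gripper's body (76 mm by 85 mm) begins 54 mm behind the grasp point. The pads swing forward as they close: fully open they stand 13 mm farther back than shut.
Start: joints at [-0.073, 0.307, 1.506, -0, 1.328, -0.073], TCP at [0.575, -0, 0.231] pointing down, gripper open.
Joint ranges: [-3.12, 3.12], [-1.05, 2.28], [0.14, 2.33], [-1.42, 4.57], [0.1, 2.73], [-2.68, 2.68]. Speed limits (rad/s): [2.57, 2.57, 3.14, 3.14, 3.14, 3.14].

## Interface

Orientations are given as a unit quaternion [w, x, y, z].
In Python, from plant import state, capture, close_job, tcp_to_grasp gives the robot as it stands.
- The arm moves only by the tool send_rows, never from a script. Its argument "rows" is a list of rows, each a list of 4 numbers: the shift along the tool's x, y, z each as a share of 200 mm, from -1 to 1, then the turn about the tool's z as a share of pi/2 rad, from -1 to 1. A call has 1 to 10 rows; each row is the pose to reach, as a shift and turn from the pose commanded when the call began, along the tool's axes at that moment; what a row does not reach only later rows make up. A row lasts 1/10 s, in which the tool goes at most 50 mm and 8.59 degrees, less where a joint would pass 70% of its speed; a pose out of reach is approached as far as the arm can. A call with a number of a shift or a turn outside -1 to 1 is refused whole. A call with a gripper value outside its range is refused whole. "fingers" is the opening, from -1 (shut) to 1 (fully open), set as the call begins (left out, the last holds). The fingers move at their own pace and stop on an object; "grip_force" is the grip in N (left out, the last holds). Time passes only in rows, so rows that repeat a pose let the fingers close. It gives the time, the measured TCP pose, the force, the opening and the grip force at its end, in the units of the state.
- state(): the state, without advancing time (a new reading comes with each control period).
- capture(name): name is "scene" or "side" or "wrist"; returns a dict with "pixels" (400x640x3 uint8, blue, green, red), "range_z" (400x640 float32, m along the optical axis (not along the pixel's ray), 0 where there is no reading), "fx", "fy", "cx", "cy" (pixels), "dist" ([k1, k2, p1, p2, k3] as OpenCV has them; the pictures are not rectified), "world_from_camera" (4x4, takes a point from camera to world coordinates); the wrist camera has in their place "hand_eye" (4x4, takes a point from camera to tool coordinates, whose origin is the TCP and whose axes are the flange's). Camera axes: x right, y down, z forward; pixel columns grow to the right and rows downward; lengths in m; the calibration is good to about 2 mm. A picture is of the moment at which its call begins: read the wrist's pose just before it.
- close_job(): hands the job in; it is judged then, once.
The state is a dict: "t": time; "qpos": joint angles; "joint_vel": joint speeds; "effort": joint torques, N m; "ee_pos": TCP position; "tcp_rot": TCP orientation; "force": force on the tool from outside, world axes, zero at the start; "wrist_torque": the same for the moment, N m; "gripper_width": opening from 0.0 (shut) to 1.0 (fully open); "grasp_force": force on a finger pad.
Only numpy, scipy, OpenCV 4.12 (cv2) and the standard library are available. Lean on these libraries where they do the work, as an engineer would, in place of code of your own. Each camera call takes 0.05 s, during which the arm holds its last target. There are 200 camera calls.

## Task

The relay module lies on the bench with its components underneath. Turn it over and hang it by its hole on the peg of the hanging stand so that its component side faces out, away from the post, and its bare back faces the post; let go of it and leave it hanging still. The slotted rest is there to stand the module in if you need to change your grip; leave the other things on the bench where they are.

Things in the scene. Friction and masses are not known exactly. Their poses are not given: they have to be found in the camera images.
- module: Relay module, about 0.16 kg: bare aluminium plate 120 x 56 x 6 mm (x, y, z) with components on one face only. Origin: middle of the module in the plane of the component tops. x points to the end with the hole, z from the component side to the bare back (up at the start). Components fill z 0 to 14 mm, the plate z 14 to 20 mm. Starts with the hole end towards the robot, within 0.8 rad.
- module_hole (a point): Centre of the module's 17 mm hanging hole, through the plate along z, at (44, 0, 17) mm in the module's frame (mid-thickness). The centre of mass is near (0, 0, 14) mm.
- module_foot (a point): Middle of the module's other, holeless end, at (-60, 0, 17) mm in its frame. Components keep within x -35 to +28 mm and y +-19 mm: the last 25 mm of this end and all edges of the plate are clear.
- rest: Slotted rest, black, fixed: base 70 x 90 x 6 mm (x, y, z) and one slot along its y, open at both ends, 9 mm wide, straight walls 20 mm deep, then lips that flare to about 24 mm at the top, 37 mm above the bench. Holds the module's plate upright on its holeless end, either way round. Origin: under its centre. On either side of the bench, yaw within 0.5 rad of pi/2.
- rest_slot (a point): Middle of the slot's floor, 6 mm above the bench.
- stand: Hanging stand, fixed: grey base 120 x 130 x 12 mm, aluminium post 30 mm wide (y), 16 mm thick (x), grey head board 150 mm wide from 250 to 290 mm up. One steel peg, 7 mm thick, leaves the post's face at x -8 mm, 186 mm up, points to the stand's -x (the robot's side) and slopes up 10 degrees, 56 mm long. Origin: on the bench, under the post; z up.
- peg_tip (a point): Centre of the peg's rounded free end (the metal reaches 3.5 mm farther).
- peg_root (a point): Where the peg's axis leaves the post.
- carton: Bystander: carton of screws, 50 x 75 x 40 mm, origin under its centre.
- cover: Bystander: plain cover plate 100 x 56 x 6 mm with a 4 mm high black pad (30 x 20 mm) on top, no hole; origin under its centre.
- wrench: Bystander: open-ended wrench lying flat, about 180 mm long along its x, 8 mm high.
- spray: Bystander: white bottle, 50 mm in diameter, 115 mm tall, origin under its centre.
- oil: Bystander: white bottle with a blue cap, 46 mm in diameter, 110 mm tall, origin under its centre.
- nutbox: Bystander: clear lidded box of nuts, 87 x 112 x 50 mm, origin under its centre.
- driver: Bystander: screwdriver lying along its x, about 200 mm long.
Not all that is in view belongs to the job. What is shaped like the module but purple, turquoise or yellow is not meant.

How it is judged:
By the outcome, as a careful person would: the job done as asked, in the order asked, and still so for the second after the job is handed in, with the robot touching nothing.
It also fails if it takes over 72 s, if anything falls off the work surface, if the arm or the gripper's body presses on something with over 40 N, if the wrist force passes 120 N, or if a joint passes its speed limit or range.

## Working session

There is one attempt and no reset: what is moved stays moved. The work goes in short steps, Python scripts to look and compute and a tool call to move; the robot and the scene stay as the last step left them, time stands still between calls to the robot, and variables do not carry over. Pictures are saved under pics/ and viewed, at most 10 in all, crops included, and the job is handed in when it is done.

Besides the shell and the picture viewer there is one more tool, called after "Call:" as name(argument=value, ...), one argument or row to a line, values as JSON. send_rows: Moves the arm, as the interface text tells. Shift numbers are shares of 200 mm and turn numbers shares of pi/2 rad, none past 1 either way. Its arguments: {"type":"object","properties":{"rows":{"type":"array"},"fingers":{"type":"number"},"grip_force":{"type":"number"}},"required":["rows"]}

```bash
ls; mkdir -p pics
python3 - <<'E'
from plant import state,capture,tcp_to_grasp
import cv2,numpy as np,pickle
print(state(),tcp_to_grasp)
d={n:capture(n) for n in("scene","side","wrist")}
pickle.dump(d,open('d0.pkl','wb'))
for n in d:
    c=d[n]; print(n,c['fx'],c['fy'],c['cx'],c['cy'],c['dist'],c.get('world_from_camera',c.get('hand_eye')))
    cv2.imwrite(f'pics/{n}0.png',c['pixels'])
E
```

```text
pics
{'t': 0.0, 'qpos': array([-7.35319063e-02,  3.07535990e-01,  1.50768591e+00, -1.28500840e-05,
        1.32836354e+00, -7.34952431e-02]), 'joint_vel': array([ 3.62281057e-04, -9.81864860e-04,  8.77463665e-04, -2.33308528e-04,
        3.93419978e-05,  1.24381673e-03]), 'effort': array([-2.40806599e-03, -4.57556927e+01, -2.51919490e+01, -3.95127336e-04,
        1.32516641e-02, -2.41733758e-06]), 'ee_pos': array([5.74306121e-01, 3.60079424e-06, 2.30397494e-01]), 'tcp_rot': array([-7.50326960e-04,  7.07118297e-01,  7.07094563e-01, -6.55626105e-04]), 'force': array([-0.45759566,  0.71459796,  0.82185258]), 'wrist_torque': array([ 0.02792894, -0.04974957, -0.00143201]), 'grasp_force': 0.0, 'gripper_width': 1.0011240562675825} 0.0187
scene 451.0511273759553 451.0511273759553 325.85578094344606 203.54906957760815 [-0.08796243  0.          0.          0.          0.        ] [[ 0.22350511  0.65290402 -0.7237139   1.48013603]
 [ 0.97468741 -0.14554552  0.16970845 -0.22370458]
 [ 0.00547002 -0.74332553 -0.66890749  1.07825692]
 [ 0.          0.          0.          1.        ]]
side 374.87136338020997 374.87136338020997 320.6349502851892 200.86961284843005 [0.01866431 0.         0.         0.         0.        ] [[ 0.79653812 -0.30539848  0.52178424 -0.11587571]
 [-0.60456904 -0.40923801  0.683389   -0.7989004 ]
 [ 0.00482798 -0.85979999 -0.51060814  0.74322709]
 [ 0.          0.          0.          1.        ]]
wrist 327.189231278613 327.189231278613 320.1917581402091 202.73792507107817 [-0.04160274  0.          0.          0.          0.        ] [[ 5.63859248e-05 -9.58463410e-01 -2.85215512e-01  7.28943639e-02]
 [ 9.99999729e-01 -1.55410494e-04  7.19950960e-04 -6.60690692e-04]
 [-7.34372136e-04 -2.85215475e-01  9.58463142e-01 -1.42916266e-01]
 [ 0.00000000e+00  0.00000000e+00  0.00000000e+00  1.00000000e+00]]
```

View pics/scene0.png

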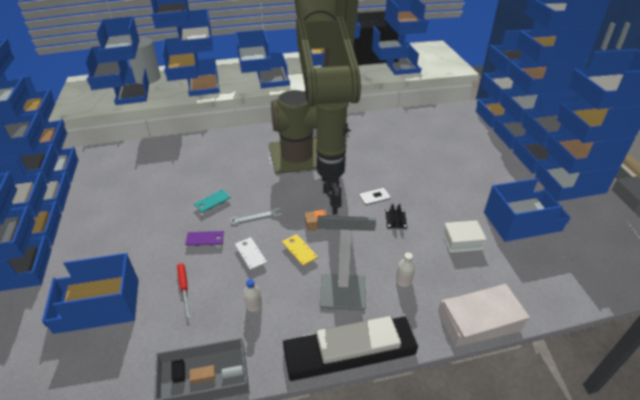

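View pics/side0.png

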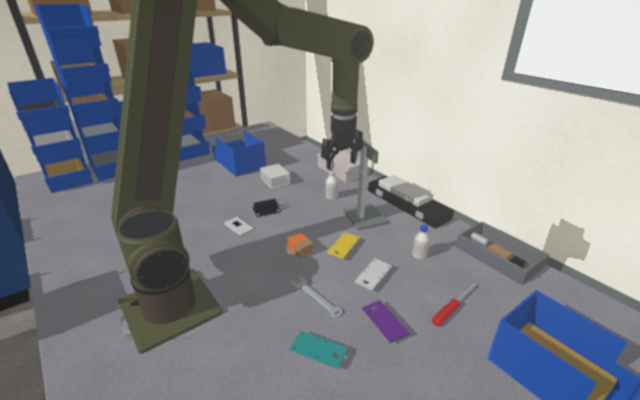

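View pics/wrist0.png

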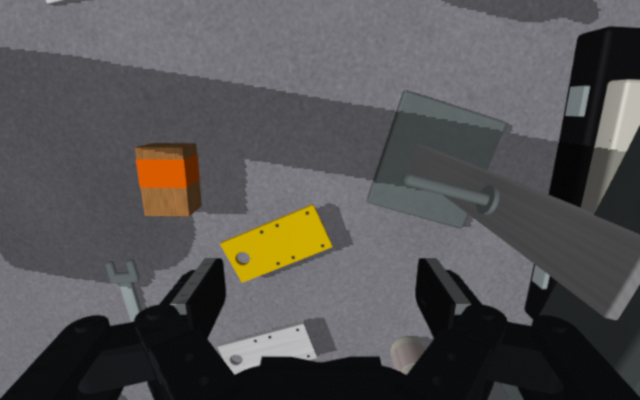

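```bash
cat > h.py <<'E'
import cv2,numpy as np,pickle
from scipy.spatial.transform import Rotation as R
def pose(s):
    T=np.eye(4);T[:3,:3]=R.from_quat(np.roll(s['tcp_rot'],-1)).as_matrix();T[:3,3]=s['ee_pos'];return T
def W(c,s=None): return c['world_from_camera'] if 'world_from_camera' in c else pose(s)@c['hand_eye']
def rays(c,T,px):
    K=np.array([[c['fx'],0,c['cx']],[0,c['fy'],c['cy']],[0,0,1.]])
    n=cv2.undistortPoints(np.float64(px).reshape(-1,1,2),K,np.float64(c['dist'])).reshape(-1,2)
    return T[:3,3],np.c_[n,np.ones(len(n))]@T[:3,:3].T
def onplane(c,T,px,z):
    o,d=rays(c,T,px); return o+d*((z-o[2])/d[:,2])[:,None]
def deppt(c,T,px):
    o,d=rays(c,T,px); p=np.int32(np.round(px)).reshape(-1,2)
    r=np.array([np.median(c['range_z'][v-1:v+2,u-1:u+2]) for u,v in p]); return o+d*r[:,None]
def tri(l):
    A=np.zeros((3,3));b=np.zeros(3)
    for o,d in l:
        d=d/np.linalg.norm(d);P=np.eye(3)-np.outer(d,d);A+=P;b+=P@o
    x=np.linalg.solve(A,b)
    return x,[np.linalg.norm(np.cross(x-o,d/np.linalg.norm(d))) for o,d in l]
E
python3 - <<'E'
from h import *
np.set_printoptions(precision=4,suppress=True)
d=pickle.load(open('d0.pkl','rb'));from plant import state
s=state()
for n,px in (("scene",[[250,253],[397,217],[300,249]]),("side",[[373,274],[265,207],[343,245]]),("wrist",[[236,359],[242,258],[168,180],[410,181],[490,199]])):
    c=d[n];T=W(c,s);print(n);print(deppt(c,T,px));print(onplane(c,T,px,.02))
# module mask in side view, white blob
for n,(u0,u1,v0,v1) in (("scene",(225,275,232,275)),("side",(345,400,252,295))):
    c=d[n];g=c['pixels'][v0:v1,u0:u1].astype(int);m=((g.min(2)>165)).astype('u1')
    cs,_=cv2.findContours(m,0,1);k=max(cs,key=cv2.contourArea);r=cv2.minAreaRect(k)
    print(n,cv2.contourArea(k),r[0][0]+u0,r[0][1]+v0);T=W(c)
    print(onplane(c,T,cv2.boxPoints(r)+[u0,v0],.02)); M=cv2.moments(k);print(onplane(c,T,[[M['m10']/M['m00']+u0,M['m01']/M['m00']+v0]],.02))
E
```

```text
scene
[[ 0.5089 -0.2389  0.0196]
 [ 0.4446  0.2709  0.0096]
 [ 0.5253 -0.0826  0.0187]]
[[ 0.5092 -0.2389  0.02  ]
 [ 0.4547  0.266   0.02  ]
 [ 0.5265 -0.0828  0.02  ]]
side
[[ 0.496  -0.2448  0.0203]
 [ 0.4297  0.25    0.0242]
 [ 0.5151 -0.0901  0.0198]]
[[ 0.4963 -0.2446  0.02  ]
 [ 0.4329  0.2561  0.02  ]
 [ 0.5149 -0.0903  0.02  ]]
wrist
[[ 0.4551 -0.2679  0.0001]
 [ 0.4753 -0.1108  0.    ]
 [ 0.4137 -0.0014  0.0402]
 [ 0.623   0.0335  0.1992]
 [ 0.6733  0.021   0.1914]]
[[ 0.4614 -0.2497  0.02  ]
 [ 0.4806 -0.101   0.02  ]
 [ 0.404  -0.0059  0.02  ]
 [ 0.6733 -0.0071  0.02  ]
 [ 0.7666 -0.0278  0.02  ]]
scene 522.5 250.2742576599121 252.14257431030273
[[ 0.457  -0.2857  0.02  ]
 [ 0.4235 -0.2317  0.02  ]
 [ 0.5527 -0.1916  0.02  ]
 [ 0.5818 -0.2433  0.02  ]]
[[ 0.5061 -0.2376  0.02  ]]
side 518.0 372.2648525238037 273.3985137939453
[[ 0.4351 -0.2336  0.02  ]
 [ 0.5654 -0.1861  0.02  ]
 [ 0.5608 -0.2497  0.02  ]
 [ 0.4357 -0.29    0.02  ]]
[[ 0.4954 -0.2422  0.02  ]]
```

Call:
send_rows(
  rows=[
    [-0.2,-0.1,0,-0.1],
    [-0.4,-0.25,0,-0.2],
    [-0.7,-0.4,0,-0.3],
    [-0.9,-0.55,0,-0.4],
    [-1,-0.55,0,-0.5],
    [-1,-0.55,0,-0.6],
    [-1,-0.55,0,-0.7],
    [-1,-0.55,0,-0.8],
    [-1,-0.55,0,-0.9],
    [-1,-0.55,0,-1],
  ],
  fingers=1,
  grip_force=20,
)

```text
t: 1.15
ee_pos: [0.4647, -0.2001, 0.231]
tcp_rot: [-0.0, 0.061, 0.998, 0.0]
force: [0.3, 0.4, -0.9]
gripper_width: 0.999
grasp_force: 0.0
```

Run:
```python
from h import *
from plant import state,capture
s=state();c=capture('wrist');pickle.dump((s,c),open('w1.pkl','wb'));print(s['ee_pos'],s['tcp_rot'],s['t'],s['qpos'])
cv2.imwrite('pics/w1.png',c['pixels'])
```

```text
[ 0.46466639 -0.20005929  0.23098945] [-3.39326316e-04  6.08852818e-02  9.98144699e-01  1.63817713e-04] 1.15 [-4.90080572e-01  2.11104231e-01  1.64532401e+00  1.61859741e-05
  1.28591785e+00 -1.93903552e+00]
```

View pics/w1.png

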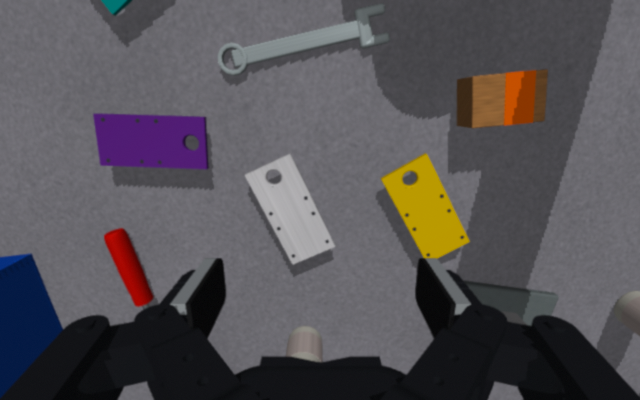

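```bash
cat > mod.py <<'E'
from h import *
np.set_printoptions(precision=4,suppress=True)
def mod(c,T,box,z=.02,th=150):
    u0,u1,v0,v1=box;g=c['pixels'][v0:v1,u0:u1].astype(int)
    m=((g.min(2)>th)&(g.max(2)-g.min(2)<25)).astype('u1')
    cs,h=cv2.findContours(m,cv2.RETR_CCOMP,cv2.CHAIN_APPROX_NONE);i=max(range(len(cs)),key=lambda i:cv2.contourArea(cs[i]))
    w=onplane(c,T,cs[i].reshape(-1,2)+[u0,v0],z)
    r=cv2.minAreaRect(np.float32(w[:,:2]*1000))
    hs=[cs[j] for j in range(len(cs)) if h[0][j][3]==i];k=max(hs,key=cv2.contourArea)
    hole=onplane(c,T,cv2.minEnclosingCircle(k)[0]+np.array([u0,v0]),z)[0]
    hp=np.array(cv2.minEnclosingCircle(k)[0])+[u0,v0]
    b=cv2.boxPoints(r)
    return r,hole,hp,b
E
python3 - <<'E'
from mod import *
s,c=pickle.load(open('w1.pkl','rb'));T=W(c,s)
r,hole,hp,b=mod(c,T,(235,345,145,275));print(r,hole,hp)
print(deppt(c,T,[[290,220],[300,240]]))
d=np.array(hole[:2]*1000)-r[0];print(d,np.linalg.norm(d),np.arctan2(*d[::-1]))
ax=pose(s)[:3,:3];print(ax)
# side view check of the heights: triangulate the hole if seen / centre
D=pickle.load(open('d0.pkl','rb'));cs=D['side'];sc=D['scene']
cen=T; 
K=[]
for n,px in(("side",[372.26,273.4]),("scene",[250.27,252.14])):
    o,dd=rays(D[n],W(D[n]),[px]);K.append((o,dd[0]))
print(tri(K))
E
```

```text
((502.99188232421875, -237.88772583007812), (119.71788787841797, 55.02933883666992), 17.912425994873047) [ 0.461  -0.2517  0.02  ] [273. 177.]
[[ 0.5129 -0.2404  0.0205]
 [ 0.539  -0.2325  0.0201]]
[-42.0074 -13.7742] 44.2080084231971 -2.8247404290267006
[[-0.9926  0.1215 -0.0007]
 [ 0.1215  0.9926  0.0004]
 [ 0.0007  0.0003 -1.    ]]
(array([ 0.5008, -0.2376,  0.0147]), [np.float64(0.0001877601062913821), np.float64(0.00018776010629137455)])
```

Call:
send_rows(
  rows=[
    [0.0,-0.1,0.2,-0.09],
    [0.1,-0.25,0.4,-0.18],
    [0.1,-0.29,0.5,-0.25],
    [0.1,-0.29,0.5,-0.25],
    [0.1,-0.29,0.5,-0.25],
  ],
)

```text
t: 1.7
ee_pos: [0.4379, -0.2549, 0.1313]
tcp_rot: [-0.0, -0.13, 0.992, 0.0]
force: [0.5, -0.3, 0.9]
gripper_width: 0.999
grasp_force: 0.0
```

```bash
cat > go.py <<'E'
import sys
from h import *
from plant import state
np.set_printoptions(precision=4,suppress=True)
def go(p,xdir=None):
    s=state();T=pose(s);v=T[:3,:3].T@(np.array(p)-T[:3,3]);print('pos',T[:3,3],'xax',T[:3,0],'t',round(s['t'],2),'F',s['force'],'rows',v/.2)
    if xdir is not None:
        a=T[:3,:3].T@np.append(np.array(xdir),0);print('turn',np.arctan2(a[1],a[0])/(np.pi/2))
E
python3 - <<'E'
from go import *
from mod import *
from plant import capture
go([.4412,-.2582,.008],(-.951,-.310))
s=state();c=capture('wrist');T=W(c,s);cv2.imwrite('pics/w2.png',c['pixels']);pickle.dump((s,c),open('w2.pkl','wb'))
try:
  r,hole,hp,b=mod(c,T,(200,450,60,330));print(r,hole,hp)
except Exception as e: print(e)
E
```

```text
pos [ 0.4379 -0.2549  0.1313] xax [-0.9664 -0.2572  0.0002] t 1.7 F [ 0.4539 -0.2743  0.859 ] rows [-0.0119 -0.0207  0.6166]
turn -0.03499694617691353
((502.5074157714844, -238.13026428222656), (118.55098724365234, 55.08983612060547), 17.870868682861328) [ 0.4606 -0.2515  0.02  ] [316.5 226. ]
```

Call:
send_rows(
  rows=[
    [-0.01,-0.02,0.2,-0.035],
    [-0.01,-0.02,0.4,-0.035],
    [-0.01,-0.02,0.55,-0.035],
    [-0.01,-0.02,0.615,-0.035],
    [-0.01,-0.02,0.615,-0.035],
  ],
)

```text
t: 2.25
ee_pos: [0.4413, -0.2576, 0.0079]
tcp_rot: [-0.0, -0.159, 0.987, 0.0]
force: [0.6, 0.8, 0.4]
gripper_width: 1.0
grasp_force: 0.0
```

Run:
```python
from go import *
go([.4412,-.2582,.008],(-.951,-.310))
```

```text
pos [ 0.4413 -0.2576  0.0079] xax [-0.9495 -0.3138  0.0005] t 2.25 F [0.6287 0.7523 0.3922] rows [ 0.0016 -0.0026 -0.0004]
turn 0.0025698401217709296
```

Call:
send_rows(
  rows=[
    [0,0,0.025,0],
    [0,0,0.025,0],
    [0,0,0.025,0],
    [0,0,0.025,0],
    [0,0,0.025,0],
    [0,0,0.025,0],
    [0,0,0.025,0],
  ],
  fingers=-1,
  grip_force=20,
)

```text
t: 2.95
ee_pos: [0.4415, -0.2589, 0.0037]
tcp_rot: [0.001, -0.159, 0.987, -0.001]
force: [2.7, -1.5, 1.5]
gripper_width: 0.641
grasp_force: 20.9
```

Call:
send_rows(
  rows=[
    [0,0,-0.05,0],
    [0,0,-0.15,0],
    [0,0,-0.3,0],
    [0,0,-0.45,0],
    [0,0,-0.6,0],
    [0,0,-0.75,0],
    [0,0,-0.8,0],
    [0,0,-0.8,0],
  ],
)

```text
t: 3.75
ee_pos: [0.441, -0.2587, 0.1645]
tcp_rot: [0.001, -0.159, 0.987, -0.001]
force: [-0.2, 0.3, -2.0]
gripper_width: 0.636
grasp_force: 26.2
```

Run:
```python
from go import *
from plant import capture
d={}
for n in("side","wrist","scene"): d[n]=(state(),capture(n))
pickle.dump(d,open('l1.pkl','wb'))
a=d['side'][1]['pixels'];w=d['wrist'][1]['pixels']
cv2.imwrite('pics/l1.png',np.hstack([cv2.resize(a[150:350,280:480],(400,400)),cv2.resize(w,(400,250))[:250].copy() if 0 else cv2.copyMakeBorder(cv2.resize(w,(400,250)),0,150,0,0,0)]))
```

```text
(no output)
```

View pics/l1.png

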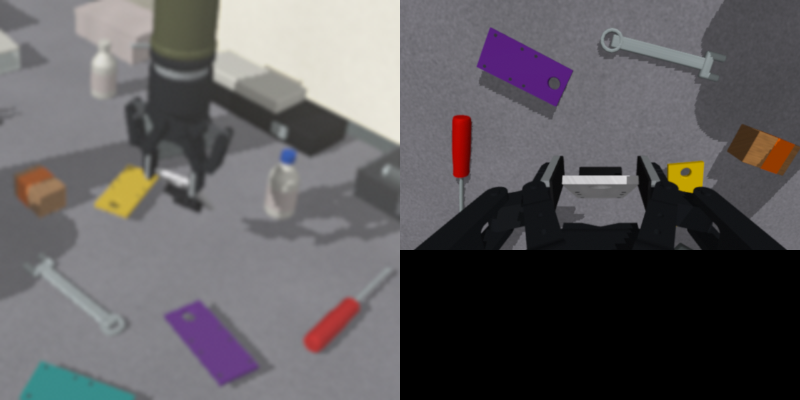

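Run:
```python
from go import *
d=pickle.load(open('l1.pkl','rb'));s,c=d['wrist'];T=W(c,s);P=pose(s)
px=[[312,v] for v in range(260,330,5)];w=deppt(c,T,px)
print(np.c_[np.array(px)[:,1],(np.c_[w,np.ones(len(w))]@np.linalg.inv(P).T)[:,:3]*1000])
cv2.imwrite('pics/c.png',cv2.resize(c['pixels'][240:340,220:420],(800,400),interpolation=cv2.INTER_CUBIC))
```

```text
[[ 260.      -79.862    -7.9546  162.8327]
 [ 265.      -85.5082   -7.9935  162.6797]
 [ 270.      -14.4278   -4.1968   20.1701]
 [ 275.      -16.4184   -4.1656   18.1488]
 [ 280.      -18.5283   -4.1419   16.4111]
 [ 285.       -3.9135   -3.3528  -13.2673]
 [ 290.       -5.5833   -3.3326  -14.713 ]
 [ 295.       -8.9865   -3.3888  -13.3921]
 [ 300.      -22.0028   -3.8495    2.4283]
 [ 305.      -33.8021   -4.2372   15.4549]
 [ 310.      -50.5443   -4.8058   34.7385]
 [ 315.      -73.4939   -5.5921   61.477 ]
 [ 320.     -152.3089   -8.4921  162.0705]
 [ 325.     -159.1925   -8.5566  162.5332]]
```

View pics/c.png

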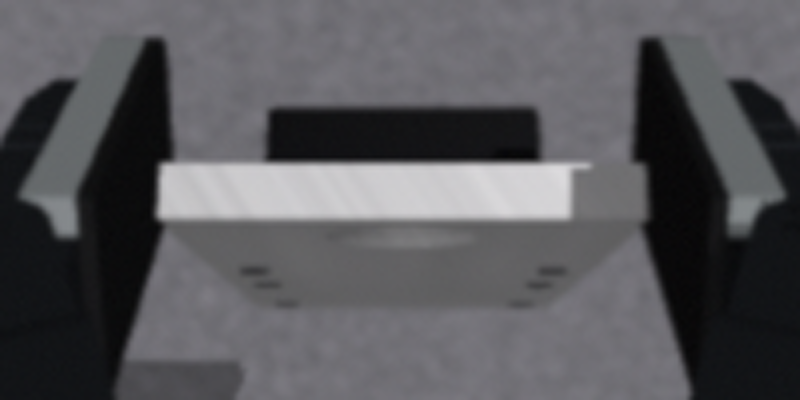

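Call:
send_rows(
  rows=[
    [-0.15,0,-0.2,0],
    [-0.3,0,-0.35,0],
    [-0.35,0,-0.4,0],
    [-0.35,0,-0.35,0],
    [-0.35,0,-0.25,0],
    [-0.1,0,0,0],
    [-0.3,0,-0.2,0],
    [-0.35,0,-0.3,0],
    [-0.35,0,-0.3,0],
  ],
)

```text
t: 4.8
ee_pos: [0.5069, -0.2361, 0.2215]
tcp_rot: [-0.0, -0.159, 0.987, 0.0]
force: [0.7, -1.0, -1.4]
gripper_width: 0.637
grasp_force: 26.8
```

```bash
cat > tilt.py <<'E'
from go import *
from plant import capture
s=state();c=capture('wrist');T=W(c,s);P=pose(s)
px=[[312,v] for v in range(276,345,4)];w=deppt(c,T,px)
print(s['ee_pos'],s['t'],s['force']);print(np.c_[np.array(px)[:,1],(np.c_[w,np.ones(len(w))]@np.linalg.inv(P).T)[:,:3]*1000].round(1))
pickle.dump((s,c),open('t.pkl','wb'))
E
python3 tilt.py
```

```text
[ 0.5069 -0.2361  0.2215] 4.8 [ 0.6673 -0.9918 -1.3539]
[[ 276.    -1.4   -3.4   -9.7]
 [ 280.    -1.6   -3.3  -12.9]
 [ 284.    -3.7   -3.4  -12.8]
 [ 288.    -5.7   -3.4  -12.9]
 [ 292.  -154.1   -9.9  221.2]
 [ 296.  -159.7   -9.9  220.9]
 [ 300.  -165.5   -9.9  220.8]
 [ 304.  -171.3  -10.   220.6]
 [ 308.  -177.4  -10.   220.6]
 [ 312.  -183.4  -10.1  220.7]
 [ 316.  -189.8  -10.1  221.1]
 [ 320.  -195.5  -10.2  220.4]
 [ 324.  -201.9  -10.2  220.7]
 [ 328.  -208.2  -10.3  220.6]
 [ 332.  -215.2  -10.3  221.5]
 [ 336.  -221.   -10.4  220.8]
 [ 340.  -227.5  -10.4  220.7]
 [ 344.  -234.1  -10.5  220.8]]
```

Call:
send_rows(
  rows=[
    [-0.03,0.05,-0.04,0.02],
    [-0.1,0.18,-0.1,0.06],
    [-0.18,0.34,-0.15,0.12],
    [-0.26,0.5,-0.19,0.18],
    [-0.33,0.65,-0.19,0.24],
    [-0.4,0.8,-0.19,0.3],
    [-0.44,0.93,-0.19,0.34],
    [-0.45,1,-0.19,0.36],
  ],
  grip_force=30,
)

```text
t: 5.65
ee_pos: [0.5288, -0.0165, 0.2595]
tcp_rot: [-0.001, 0.123, 0.992, 0.0]
force: [0.5, -1.5, -1.7]
gripper_width: 0.636
grasp_force: 32.3
```

Run:
```python
from go import *
go([.536,.055,.26],(-.970,.241))
```

```text
pos [ 0.5288 -0.0165  0.2595] xax [-0.9699  0.2433  0.0028] t 5.65 F [ 0.5425 -1.5084 -1.6953] rows [ 0.052   0.3556 -0.0022]
turn -0.0014376336374848481
```

Call:
send_rows(
  rows=[
    [0.01,0.05,0,0],
    [0.03,0.15,0,0],
    [0.05,0.28,0,0],
    [0.05,0.34,0,0],
    [0.05,0.355,0,0],
    [0.05,0.355,0,0],
    [0.05,0.355,0,0],
  ],
)

```text
t: 6.35
ee_pos: [0.5372, 0.0521, 0.261]
tcp_rot: [-0.0, 0.123, 0.992, -0.0]
force: [-0.2, -0.7, -1.5]
gripper_width: 0.635
grasp_force: 32.4
```

Run:
```python
from go import *
from plant import capture
d={}
for n in("side","wrist"): d[n]=(state(),capture(n))
pickle.dump(d,open('p1.pkl','wb'));print(d['wrist'][0]['ee_pos'],d['wrist'][0]['force'])
a=d['side'][1]['pixels'];w=d['wrist'][1]['pixels']
cv2.imwrite('pics/p1.png',np.hstack([cv2.resize(a[110:250,280:420],(400,400),interpolation=cv2.INTER_CUBIC),cv2.resize(w[200:400,220:420],(400,400))]))
```

```text
[0.5372 0.0521 0.2611] [-0.2566 -0.5504 -2.2892]
```

View pics/p1.png

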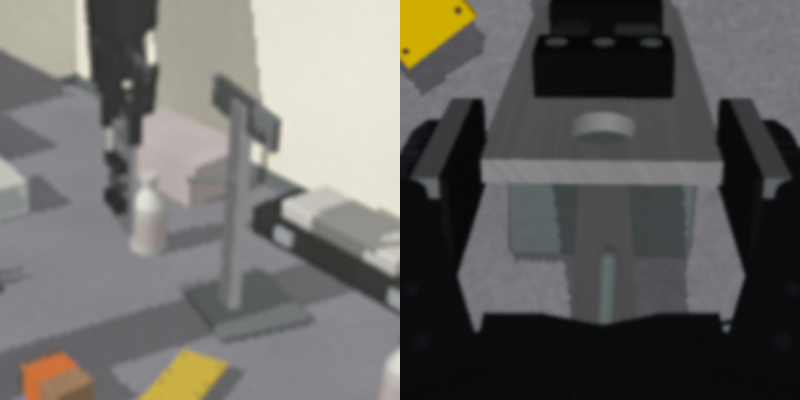

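Run:
```python
from go import *
d=pickle.load(open('p1.pkl','rb'));s,c=d['wrist'];T=W(c,s);P=pose(s);Ti=np.linalg.inv(P)
tl=lambda w:(np.c_[w,np.ones(len(w))]@Ti.T)[:,:3]*1000
px=[[285,v] for v in range(202,292,4)];w=deppt(c,T,px)
print(np.c_[np.array(px)[:,1],tl(w).round(1)])
# peg: rows in wrist view
for v in range(318,360,3):
    r=c['range_z'][v,300:350]; print(v,c['pixels'][v,312:338].mean(1).astype(int).tolist(), tl(deppt(c,T,[[324,v]]))[0].round(1),deppt(c,T,[[324,v]])[0])
g=d['side'][1];print(g['pixels'][164:184,338:372].mean(2).astype(int))
```

```text
[[202.  -46.4 -45.  261.1]
 [206.  -51.7 -45.1 260.9]
 [210.  -56.9 -45.2 260.1]
 [214.   -0.9 -24.9  77.8]
 [218.   -1.3 -24.2  70.5]
 [222.   -1.1 -23.3  61.8]
 [226.   -1.1 -22.5  54.1]
 [230.   -1.  -21.8  46.9]
 [234.   -1.2 -21.2  40.9]
 [238.   -1.  -20.5  34.3]
 [242.   -1.1 -19.9  28.5]
 [246.   -1.3 -19.4  23.5]
 [250.   -1.2 -18.9  18.1]
 [254.   -1.1 -18.3  13. ]
 [258.   -1.2 -17.9   8.6]
 [262.   -1.3 -17.5   4.4]
 [266.   -1.3 -17.    0. ]
 [270.   -1.4 -16.7  -3.8]
 [274.   -1.6 -16.3  -7.2]
 [278.   -1.2 -15.9 -11.5]
 [282.   -2.8 -15.8 -12.4]
 [286.   -4.8 -15.9 -12.4]
 [290.   -6.8 -15.9 -12.6]]
318 [77, 78, 78, 78, 78, 76, 76, 77, 77, 78, 77, 78, 77, 77, 77, 78, 78, 77, 77, 77, 78, 77, 77, 74, 70, 67] [-143.     4.3  153.2] [0.6768 0.0213 0.1078]
321 [78, 77, 78, 78, 78, 77, 76, 77, 77, 77, 78, 77, 76, 76, 78, 78, 77, 76, 77, 76, 77, 76, 78, 76, 71, 68] [-142.8    4.2  148. ] [0.6767 0.0213 0.1131]
324 [77, 76, 77, 78, 77, 77, 76, 76, 75, 71, 66, 66, 66, 65, 66, 69, 73, 76, 76, 77, 77, 77, 77, 76, 72, 68] [-84.5   3.   66. ] [0.6199 0.0343 0.1951]
327 [77, 77, 77,
[... 3822 characters left out ...]
 149 157 164 169 173 175 168 146 131 129 128 128 126 123 121 119 116
  114 112 112 109 108 108 114 127 132 133 134 135 137 137 137 133]
 [136 139 145 150 156 163 170 165 145 130 127 128 126 123 119 118 120 122
  122 121 118 112 108 109 117 128 132 134 134 137 136 133 128 117]
 [134 135 138 140 142 150 159 159 142 128 127 130 130 127 125 126 129 131
  131 130 123 113 108 111 120 129 133 134 135 135 128 117 103  89]
 [133 135 137 136 137 140 146 148 138 131 130 133 134 134 132 133 134 134
  135 131 123 113 107 111 120 129 133 133 134 131 115  91  75  64]
 [132 135 137 138 137 137 138 140 138 134 134 135 135 134 135 135 134 135
  134 131 120 112 108 112 122 131 134 133 134 127 101  72  57  56]]
```

Run:
```python
from go import *
d=pickle.load(open('p1.pkl','rb'));s,c=d['wrist'];T=W(c,s);P=pose(s);Ti=np.linalg.inv(P)
tl=lambda w:(np.c_[w,np.ones(len(w))]@Ti.T)[:,:3]*1000
g=d['side'][1];px=np.array([[u,v] for v in range(132,166) for u in range(350,382)])
q=tl(deppt(g,W(g),px)); k=(q[:,2]>-32)&(q[:,2]<14)&(q[:,0]>-190)&(q[:,0]<-110)&(abs(q[:,1])<85)
q=q[k];print(len(q))
i=np.argsort(q[:,1]);print(q[i][::8].round(1))
# hole centre & plate mid
z=c['pixels'][255:275,300:345].mean(2).astype(int);print(z[8])
m=(c['pixels'][250:275,295:350].mean(2)>150).astype('u1');cs,_=cv2.findContours(m,0,1)
print(cv2.boundingRect(max(cs,key=cv2.contourArea)))
```

```text
352
[[-149.4  -76.4   -3.1]
 [-152.3  -75.   -18.7]
 [-152.6  -74.1  -21.6]
 [-146.4  -73.1  -18.9]
 [-145.1  -72.3    1.3]
 [-145.6  -70.5   -4.6]
 [-144.7  -66.6    0.2]
 [-146.2  -63.7   -1.7]
 [-145.5  -61.5  -24.4]
 [-145.1  -57.4  -16.2]
 [-145.3  -53.9    5.6]
 [-145.1  -50.4  -20.1]
 [-149.5  -47.8  -28.4]
 [-145.8  -43.9  -14. ]
 [-153.9  -40.1  -28.1]
 [-145.6  -36.8  -21.4]
 [-146.6  -32.3    4.4]
 [-146.7  -28.4  -21.4]
 [-146.8  -24.1   -6. ]
 [-147.8  -21.4  -11.7]
 [-146.9  -17.6   -3.4]
 [-147.   -15.3  -19.7]
 [-142.3  -13.8    4.3]
 [-145.4  -11.3  -21.9]
 [-141.1   -7.8   -7.4]
 [-141.5   -6.2  -13.6]
 [-153.6   -2.3  -27.5]
 [-141.7    0.5  -11. ]
 [-141.     4.5    0.9]
 [-142.3    7.6   -4.7]
 [-149.5   10.2  -26.9]
 [-152.    15.   -28.2]
 [-149.2   23.   -25.7]
 [-150.9   26.4  -27.7]
 [-148.7   31.7    9.2]
 [-148.4   35.3  -24.8]
 [-148.    40.8  -19.4]
 [-152.5   43.2  -28.3]
 [-148.4   48.4  -16.5]
 [-149.9   52.2  -25.5]
 [-149.5   57.4  -16.6]
 [-148.9   61.4    2.7]
 [-147.5   67.4   -9.7]
 [-150.4   70.8   10.1]]
[ 78  77  76  76  77  79  86  92  99 103 107 111 113 114 117 120 123 126
 128 130 132 133 133 134 136 135 132 128 127 124 121 119 118 115 112 108
 102  94  82  79  78  78  78  78  79]Traceback (most recent call last):
  File "<stdin>", line 11, in <module>
ValueError: max() iterable argument is empty
```

Call:
send_rows(
  rows=[
    [0,0.014,0.05,0],
    [0,0.014,0.15,0],
    [0,0.014,0.25,0],
    [-0.05,0.014,0.3,0],
    [-0.15,0.014,0.315,0],
    [-0.25,0.014,0.315,0],
    [-0.3,0.014,0.315,0],
    [-0.3,0.014,0.315,0],
    [-0.3,0.014,0.315,0],
  ],
)

```text
t: 7.35
ee_pos: [0.5956, 0.0412, 0.198]
tcp_rot: [-0.001, 0.123, 0.992, 0.0]
force: [-0.4, 0.1, -1.0]
gripper_width: 0.631
grasp_force: 32.4
```

Run:
```python
from go import *
from plant import capture
s0,_=pickle.load(open('p1.pkl','rb'))['wrist'];P0=pose(s0)
s=state();print((np.linalg.inv(P0)@np.append(s['ee_pos'],1))[:3]*1000,s['force'])
c=capture('wrist');T=W(c,s);Ti=np.linalg.inv(pose(s))
tl=lambda w:(np.c_[w,np.ones(len(w))]@Ti.T)[:,:3]*1000
for v in range(214,292,8): print(v,tl(deppt(c,T,[[285,v]]))[0].round(1))
g=c['pixels'].mean(2).astype(int)
cv2.imwrite('pics/p2.png',cv2.resize(c['pixels'][200:350,220:420],(800,600),interpolation=cv2.INTER_CUBIC))
```

```text
[-59.3368   3.7567  63.0976] [-0.4168  0.1148 -0.9584]
214 [ -0.5 -24.8  76.7]
222 [ -0.8 -23.2  61.1]
230 [ -0.4 -21.6  45.6]
238 [ -0.9 -20.5  34.1]
246 [ -1.  -19.4  23. ]
254 [ -1.2 -18.4  13.2]
262 [ -1.1 -17.4   3.9]
270 [ -1.3 -16.6  -3.9]
278 [ -1.4 -15.9 -11.2]
286 [ -4.7 -15.9 -12.7]
```

View pics/p2.png

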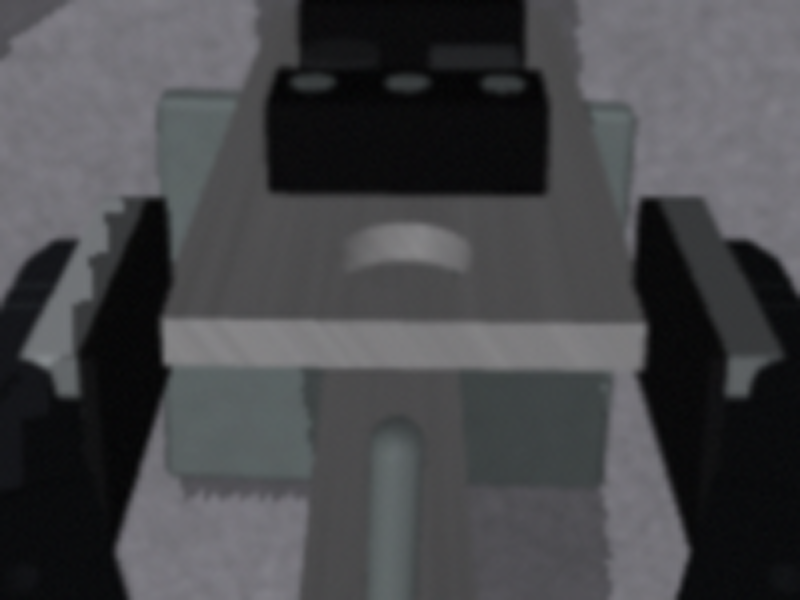

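Call:
send_rows(
  rows=[
    [-0.03,-0.006,0,0],
    [-0.07,-0.006,0,0],
    [-0.11,-0.006,0,0],
    [-0.14,-0.006,0,0],
    [-0.165,-0.006,0,0],
    [-0.17,-0.006,0,0],
    [-0.17,-0.006,0,0],
  ],
)

```text
t: 8.1
ee_pos: [0.6289, 0.0318, 0.1981]
tcp_rot: [-0.0, 0.122, 0.992, -0.0]
force: [0.1, 0.5, -1.8]
gripper_width: 0.636
grasp_force: 32.4
```

```bash
cat > chk.py <<'E'
from go import *
from plant import capture
s0,_=pickle.load(open('p1.pkl','rb'))['wrist'];P0=pose(s0)
s=state();print(s['t'],(np.linalg.inv(P0)@np.append(s['ee_pos'],1))[:3]*1000,s['force'])
c=capture('wrist');T=W(c,s);Ti=np.linalg.inv(pose(s))
tl=lambda w:(np.c_[w,np.ones(len(w))]@Ti.T)[:,:3]*1000
for v in range(214,292,12): print(v,tl(deppt(c,T,[[285,v]]))[0].round(1))
print(c['pixels'][252:292:4,300:345:2].mean(2).astype(int))
g=capture('side')
cv2.imwrite('pics/chk%d.png'%(s['t']*100),np.hstack([cv2.resize(g['pixels'][110:250,290:430],(400,400),interpolation=cv2.INTER_CUBIC),cv2.resize(c['pixels'][200:350,220:420],(400,400),interpolation=cv2.INTER_CUBIC)]))
E
python3 chk.py; ls pics
```

```text
8.1 [-93.9119   2.7099  63.0355] [ 0.0673  0.5294 -1.85  ]
214 [ -1.  -25.   78.2]
226 [ -1.  -22.5  53.9]
238 [ -1.1 -20.5  34.4]
250 [ -0.8 -18.8  17.3]
262 [ -1.1 -17.4   3.9]
274 [ -1.4 -16.3  -7.6]
286 [ -4.7 -15.9 -12.6]
[[ 77  76  76  77  76  75  77  80  94 101 104  98  92  80  70  76  77  77
   79  77  77  77  76]
 [ 77  77  76  77  75  78  84  84  94 100 101  96  91  78  79  84  78  78
   79  76  77  76  77]
 [ 77  76  76  82  93 101 106  91  95 100 101  95  90  79 106 120 115 109
   93  77  75  76  77]
 [ 76  74  75  83  95 104 108  90  96 101 101  96  89  77 103 117 113 108
   99  81  76  76  77]
 [ 75  75  76  78  80  77  76  84  95 102 100  95  87  73  73  75  79  87
   83  77  75  76  76]
 [ 75  75  75  73  74  75  76  76  80  82  82  80  77  73  73  73  74  76
   78  77  75  75  75]
 [ 73  75  75  73  74  75  75  75  75  76  74  73  73  72  74  73  74  76
   77  77  75  74  75]
 [115 118 114 106 108 109 108 109 109 109 107 107 107 105 100 100  99  99
  103 104 101 100 100]
 [130 127 127 128 125 124 127 127 128 127 128 126 125 126 124 124 126 124
  125 128 130 128 125]
 [125 128 130 126 128 128 125 125 126 127 128 127 127 125 125 125 123 124
  124 124 126 129 130]]
c.png
chk810.png
l1.png
p1.png
p2.png
scene0.png
side0.png
w1.png
w2.png
wrist0.png
```

Call:
send_rows(
  rows=[
    [0,0,0.005,0],
    [0,0,0.01,0],
    [0,0,0.014,0],
    [0,0,0.017,0],
    [0,0,0.02,0],
    [0,0,0.022,0],
    [0,0,0.022,0],
    [0,0,0.022,0],
  ],
)

```text
t: 9.0
ee_pos: [0.6289, 0.0319, 0.1939]
tcp_rot: [-0.0, 0.122, 0.992, 0.0]
force: [0.3, 0.4, -2.1]
gripper_width: 0.638
grasp_force: 32.4
```

```bash
python3 chk.py
```

```text
9.0 [-93.8446   2.7782  67.2113] [ 0.3037  0.4242 -2.0841]
214 [ -1.2 -25.   78.6]
226 [ -1.2 -22.5  54.4]
238 [ -1.3 -20.6  35. ]
250 [ -1.3 -18.9  18.4]
262 [ -1.2 -17.4   4.1]
274 [ -1.2 -16.2  -8. ]
286 [ -4.7 -15.9 -12.7]
[[ 77  77  76  77  76  75  77  78  88  93  96  91  85  75  70  74  77  78
   79  77  76  77  77]
 [ 77  76  75  76  76  77  84  85  95 102 105  98  91  80  78  82  78  76
   79  77  76  76  77]
 [ 77  74  76  83  93 100 106  89  96 102 102  96  91  79  95 119 116 110
   92  77  76  76  76]
 [ 77  74  74  84  95 103 108  89  96 101 101  95  91  79 100 118 113 109
   98  80  75  76  76]
 [ 75  74  76  78  79  79  74  84  96 101 100  95  89  76  72  76  80  88
   82  77  75  75  77]
 [ 75  75  76  73  74  75  76  77  80  83  82  80  78  74  73  74  73  75
   78  78  75  75  76]
 [ 75  75  75  73  73  75  75  76  75  75  74  74  74  73  74  74  75  75
   77  77  75  74  76]
 [116 117 117 113 108 109 109 109 108 110 106 107 107 105 106 104 100 100
  103 104 101 100 101]
 [130 127 127 128 125 124 126 127 128 127 128 127 124 125 123 124 126 124
  124 128 130 128 125]
 [126 128 130 126 128 127 124 125 126 126 127 126 127 125 125 124 123 124
  125 124 126 130 130]]
```

Call:
send_rows(
  rows=[
    [0,0,0.002,0],
    [0,0,0.004,0],
    [0,0,0.006,0],
    [0,0,0.006,0],
    [0,0,0.006,0],
  ],
)

```text
t: 9.6
ee_pos: [0.6288, 0.0319, 0.1927]
tcp_rot: [-0.0, 0.122, 0.992, -0.0]
force: [0.0, 0.4, -2.0]
gripper_width: 0.639
grasp_force: 32.4
```

Call:
send_rows(
  rows=[
    [0,0,0.003,0],
    [0,0,0.006,0],
    [0,0,0.009,0],
    [0,0,0.009,0],
    [0,0,0.009,0],
  ],
)

```text
t: 10.1
ee_pos: [0.629, 0.0319, 0.1919]
tcp_rot: [0.001, 0.122, 0.992, 0.0]
force: [-1.9, 0.4, 6.5]
gripper_width: 0.636
grasp_force: 33.0
```

Call:
send_rows(
  rows=[
    [0,0,-0.004,0],
    [0,0,-0.004,0],
  ],
)

```text
t: 10.3
ee_pos: [0.629, 0.0319, 0.192]
tcp_rot: [0.0, 0.122, 0.992, 0.0]
force: [-1.6, 0.6, 3.3]
gripper_width: 0.638
grasp_force: 32.8
```

Call:
send_rows(
  rows=[
    [0,0,0,0],
    [0,0,0,0],
    [0,0,0,0],
    [0,0,0,0],
    [0,0,0,0],
    [0,0,0,0],
    [0,0,0,0],
    [0,0,0,0],
  ],
  fingers=1,
)

```text
t: 11.1
ee_pos: [0.6288, 0.0319, 0.1917]
tcp_rot: [-0.0, 0.122, 0.992, 0.0]
force: [0.2, -0.6, 0.6]
gripper_width: 1.004
grasp_force: 0.0
```

```bash
python3 chk.py|head -8; ls pics|grep chk
```

```text
11.1 [-93.8223   2.7755  69.3896] [ 0.1503 -0.6113  0.6446]
214 [ -2.2 -25.3  81.6]
226 [ -1.2 -22.6  54.6]
238 [ -1.4 -20.6  35.2]
250 [ -1.5 -18.9  18.8]
262 [ -1.2 -17.4   4. ]
274 [ -0.9 -16.2  -8.5]
286 [ -4.  -15.7 -13.8]
chk1110.png
chk810.png
chk900.png
```

Call:
send_rows(
  rows=[
    [0,0,-0.04,0],
    [0,0,-0.12,0],
    [0,0,-0.25,0],
    [0.05,0,-0.4,0],
    [0.15,0,-0.5,0],
    [0.3,0,-0.5,0],
    [0.45,0,-0.5,0],
    [0.5,0,-0.5,0],
    [0.5,0,-0.5,0],
    [0.5,0,-0.5,0],
  ],
)

```text
t: 12.2
ee_pos: [0.533, 0.056, 0.2923]
tcp_rot: [0.001, 0.122, 0.992, 0.0]
force: [0.7, 0.3, 0.3]
gripper_width: 0.999
grasp_force: 0.0
```

```bash
python3 chk.py|head -1; ls pics|grep chk1
python3 - <<'E'
from go import *
from plant import capture
s=state();c=capture('wrist');g=capture('side')
cv2.imwrite('pics/fin.png',np.hstack([cv2.resize(g['pixels'][110:250,290:430],(400,400),interpolation=cv2.INTER_CUBIC),cv2.resize(c['pixels'],(400,400))]))
E
```

```text
12.2 [  5.0537   2.766  -31.1527] [0.663  0.2762 0.2777]
chk1110.png
chk1220.png
```

View pics/fin.png

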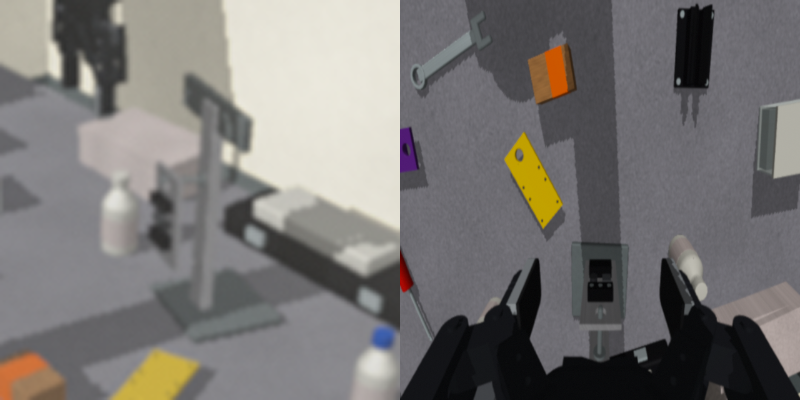

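The side view shows the module hanging vertical on the peg at about (165,210) in the left crop. Its black components face the robot and its back faces the post; nothing else has moved. I'll wait one second and check that it stays still.

Call:
send_rows(
  rows=[
    [0,0,0,0],
    [0,0,0,0],
    [0,0,0,0],
    [0,0,0,0],
    [0,0,0,0],
    [0,0,0,0],
    [0,0,0,0],
    [0,0,0,0],
    [0,0,0,0],
    [0,0,0,0],
  ],
)

```text
t: 13.4
ee_pos: [0.5318, 0.0562, 0.2917]
tcp_rot: [0.0, 0.122, 0.992, 0.0]
force: [-0.1, -0.1, -0.4]
gripper_width: 0.999
grasp_force: 0.0
```

Run:
```python
from go import *
from plant import capture,close_job
import cv2
ims=[]
for _ in range(8): ims.append(capture('side')['pixels'][150:215,330:375].astype(int))
df=[abs(i-ims[0]).mean() for i in ims];print(df)
if max(df)<2.5: print(close_job())
```

```text
[np.float64(0.0), np.float64(0.46905982905982907), np.float64(0.4545868945868946), np.float64(0.4648433048433048), np.float64(0.47213675213675216), np.float64(0.451965811965812), np.float64(0.4672364672364672), np.float64(0.4761253561253561)]
the job is handed in; nothing more can be done
None
```

The relay module hangs still on the peg with its components facing out and its bare back to the post, the gripper is clear of it, and the job was handed in at about 14 s.

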